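# Gauge a bracket's bore with a go / no-go plug gauge

### The job

Check the bore of the aluminium bracket with the double-ended plug gauge: push the long go end fully home, until its collar meets the bracket's face, and draw it out again; then hold the short, thicker no-go end squarely and centrally against the mouth of the bore (from either side) and press gently for a moment to confirm that it does not go in. Then lay the gauge back in its cradle, either way round, and let go. Never push hard, and do not disturb the scanner or the marker pen.

Things in the scene. Friction and masses are not known exactly. Their poses are not given: they have to be found in the camera images.
- gauge: Loose double-ended steel plug gauge, 164 mm long, 0.25 to 0.5 kg, round about its x axis, lying level in its cradle. Origin: mid-handle on the axis, within 15 mm of the balance point; x points to the go end. Dark handle: diameter 26 mm, x=-52 to 52 mm; grip it between the cradle's supports, fingers closing across the axis. Collar: diameter 46, x=52 to 58. Go plug: x=58 to 98.
- go_tip (a point): Centre of the end face of the long go plug (gauge x=98 mm), which is 35 mm in diameter and 40 mm long, its last 8 mm tapered to 27 mm.
- go_shoulder (a point): Centre of the collar's face on the go side (gauge x=58 mm); it meets the bracket's face when the go end is fully home.
- nogo_tip (a point): Centre of the end face of the no-go plug (gauge x=-66 mm), a short disc 42 mm in diameter, 14 mm long, from gauge x=-52 mm, its last 2 mm tapered to 40 mm.
- bracket: Fixed aluminium shaft bracket: upright block 36 mm thick (x), 70 mm wide (y), top 104 mm above the bench, on a foot 50 x 134 x 14 mm. Origin: on the bench under the block's centre; z up; x along the bore. Round bore, 38 mm in diameter, level, right through, axis 70 mm above the bench, open at both faces.
- bore_mouth_a (a point): Centre of the bore's mouth on the bracket's +x face (18 mm from its middle). Either mouth may be used. The go plug enters with 1.5 mm to spare all round; fully home, its tip stands 4 mm out of the far face. The no-go plug is 4 mm too big to enter.
- bore_mouth_b (a point): Centre of the bore's mouth on the bracket's -x face.
- cradle: Fixed grey plastic cradle: base 110 x 70 x 10 mm, two supports 10 mm thick at x=-38 and +38 mm (66 mm free between), each with a V notch 48 mm wide at the top, tips 58 mm above the bench. Origin: under the base's centre, on the bench; z up. The gauge lies along x, its axis 50 mm above the bench, the handle in both notches.
- scanner: Bystander: black handheld barcode scanner lying on its side, about 160 x 90 x 36 mm, loose. Origin under it, on the bench.
- marker: Bystander: white marker pen with a black cap, 154 mm long, 14 mm thick, loose, near the middle of the bench on the robot's side. Origin under it, on the bench.

How it is judged:
On the way, in this order (a step that is already met when the one before it is completed fails the run):
1. the go end is fully home in the bore, the collar against the bracket's face (within 5 mm) (((distance between go_shoulder and bore_mouth_a below 0.005 m and distance between go_tip and bore_mouth_b below 0.01 m) or (distance between go_shoulder and bore_mouth_b below 0.005 m and distance between go_tip and bore_mouth_a below 0.01 m))), for 0.2 s.
2. the no-go end is pressed (more than 1 N) squarely (within 0.1 rad) and centrally (its end face within 5 mm of the mouth's centre) against a mouth of the bore for a moment ((distance between nogo_tip and bore_mouth_a below 0.005 m or distance between nogo_tip and bore_mouth_b below 0.005 m) and angle between the x axis of gauge and the x axis of bracket, either way round below 0.1 rad and contact force between gauge and bracket above 1 N), for 0.15 s.
At the end, for the whole second after the job is handed in: The gauge lies at rest in both notches of its cradle, either way round: its origin within 4 mm of the resting height, 5 mm across and 12 mm along the cradle, its axis within 0.1 rad of the cradle's (z of gauge in the frame of cradle between 0.046 and 0.054 m and y of gauge in the frame of cradle between -0.005 and 0.005 m and x of gauge in the frame of cradle between -0.012 and 0.012 m and angle between the x axis of gauge and the x axis of cradle, either way round below 0.1 rad and linear speed of gauge below 0.02 m/s and contact force between gauge and cradle above 1 N); the robot touches nothing.
It fails at once if the gauge is pushed hard against the bracket (over 45 N) (contact force between gauge and bracket above 45 N).
It fails at once if the scanner or the marker pen is moved more than 20 mm (distance of any of scanner, marker from where it was at the start of the episode above 0.02 m).
It also fails if it takes over 72 s, if anything falls off the work surface, if the arm or the gripper's body presses on something with over 40 N, if the wrist force passes 120 N, or if a joint passes its speed limit or range.

### The arm

A 6-joint arm with a two-finger parallel gripper is mounted at the origin on the work surface. World frame = base frame: x ahead of the robot, y to its left, z up, the work surface at z = 0. Lengths are in m, angles in rad, forces in N, time in s.
With the tool pointing down it reaches from about 0.35 to 0.975 m from the base axis. Payload 4.9 kg.
Tool frame: the origin (TCP) lies at the very end of the fingers, on their centre line; the grasp point (between the pads) lies ctrl.grip_point_offset behind it (ctrl.grip_point_offset is the distance from the TCP to the grasp point, in m); z points along the fingers, y is the line along which they close (so a half turn about z gives the same grasp; the last joint's range is limited). The gripper opens to 85 mm and grips with 20 to 120 N. Pads are 22 mm wide; open, the fingers measure 114 mm over their backs; the gripper's body (76 mm by 85 mm) begins 54 mm behind the grasp point. The pads swing forward as they close: fully open they stand 13 mm farther back than shut.
Start: joints at [1.031, 0.053, 1.613, -0, 1.476, -0.119], TCP at [0.255, 0.57, 0.231] pointing down, gripper open.
Joint ranges: [-3.01, 3.01], [-1.01, 2.22], [0.06, 2.58], [-1.02, 4.17], [0.09, 2.62], [-3.14, 3.14]. Speed limits (rad/s): [2.57, 2.57, 3.14, 3.14, 3.14, 3.14].

### API

Orientations are given as a rotation vector (axis times angle).
In Python, from station import ctrl gives the robot as it stands. The module is installed in compiled form; this text tells all that it offers.
- The arm moves only by the tool drive_tool, never from a script. Its argument "steps" is a list of rows, each an object with "translation": the shift along the tool's x, y, z normalised to -1 to 1, where 1 is 4 cm, a list of three; "angular": the turn, a rotation vector about the tool's x, y, z normalised to -1 to 1, where 1 is 8 degrees, a list of three; "gripper": the opening, from 0 (shut) to 1 (fully open). In form: [{"translation": [dx, dy, dz], "angular": [wx, wy, wz], "gripper": gripper}, ...]. A call has 1 to 8 rows; each row shifts and turns the commanded pose from where the row before left it, along the tool's axes as they then stand; what a row does not reach is not made up. A row lasts 1/8 s, in which the tool goes at most 62.5 mm and 10.7 degrees, less where a joint would pass 70% of its speed; a pose out of reach is approached as far as the arm can. A call with a number of a shift or a turn outside -1 to 1 is refused whole. A call with a gripper value outside its range is refused whole. The fingers move at their own pace and stop on an object; "force" is the grip in N (left out, the last holds). Time passes only in rows, so rows that do not move let the fingers close. It gives the time, the measured TCP pose, the force, the opening and the grip force at its end, in the units of the state.
- ctrl.get_obs(): the state, without advancing time (a new reading comes with each control period).
- ctrl.get_image(name): name is "scene" or "top"; returns a dict with "color" (400x640x3 uint8, red, green, blue), "depth" (400x640 float32, m along the optical axis (not along the pixel's ray), 0 where there is no reading), "fx", "fy", "cx", "cy" (pixels), "k1" (the pictures are not rectified: a ray, as slopes to the right and down, at radius r is drawn at 1 + k1 r^2 times it, then the intrinsics apply), "R" (3x3) and "t" (3): a world point X has camera coordinates R X + t. Camera axes: x right, y down, z forward; pixel columns grow to the right and rows downward; lengths in m; the calibration is good to about 2 mm. A picture is of the moment at which its call begins.
- ctrl.finish_job(): hands the job in; it is judged then, once.
The state is a dict: "t": time; "q": joint angles; "dq": joint speeds; "effort": joint torques, N m; "tool_pos": TCP position; "tool_rot": TCP orientation; "contact_force": force on the tool from outside, world axes, zero at the start; "wrist_torque": the same for the moment, N m; "opening": finger opening in m; "grip_force": force on a finger pad.
Only numpy, scipy, OpenCV 4.12 (cv2) and the standard library are available. Lean on these libraries where they do the work, as an engineer would, in place of code of your own. Each camera call takes 0.05 s, during which the arm holds its last target. There are 200 camera calls.

## Working session

There is one attempt and no reset: what is moved stays moved. The work goes in short steps, Python scripts to look and compute and a tool call to move; the robot and the scene stay as the last step left them, time stands still between calls to the robot, and variables do not carry over. Pictures are saved under pics/ and viewed, at most 10 in all, crops included, and the job is handed in when it is done.

Besides the shell and the picture viewer there is one more tool, called after "Emit:" by a JSON object that holds its "method" and its "body", one argument or row to a line. drive_tool: Moves the arm, as the interface text tells. Its arguments: {"type":"object","properties":{"steps":{"type":"array"},"force":{"type":"number"}},"required":["steps"]}

```bash
mkdir -p pics; cat > h.py <<'E'
import numpy as np, cv2, pickle
from station import ctrl
from scipy.spatial.transform import Rotation as Ro
def grab(n,tag):
    im=ctrl.get_image(n); pickle.dump(im,open(f'pics/{n}_{tag}.pkl','wb')); cv2.imwrite(f'pics/{n}_{tag}.png',im['color'][:,:,::-1]); return im
def load(n,tag): return pickle.load(open(f'pics/{n}_{tag}.pkl','rb'))
def world(im):
    H,W=im['depth'].shape; v,u=np.mgrid[:H,:W].astype(float)
    xd=(u-im['cx'])/im['fx']; yd=(v-im['cy'])/im['fy']; x,y=xd.copy(),yd.copy()
    for _ in range(8):
        s=1+im['k1']*(x*x+y*y); x,y=xd/s,yd/s
    d=im['depth']; P=np.stack([x*d,y*d,d],-1)
    return (P-im['t'])@im['R']   # R^T (p-t)
def proj(im,X):
    c=im['R']@np.asarray(X,float)+im['t']; x,y=c[:2]/c[2]; s=1+im['k1']*(x*x+y*y)
    return im['fx']*x*s+im['cx'],im['fy']*y*s+im['cy']
E
python3 - <<'E'
from h import *
for n in('scene','top'):
    im=grab(n,'0'); C=-im['R'].T@im['t']; print(n,C.round(3),im['R'][2].round(2),im['fx'],im['k1'])
o=ctrl.get_obs(); print({k:np.round(v,3) for k,v in o.items()}, ctrl.grip_point_offset)
E
```

```text
scene [ 0.985 -0.123  0.571] [-0.61  0.16 -0.78] 380.32387984195765 -0.023620932007136327
top [ 0.441 -0.014  0.858] [ 0.2   0.03 -0.98] 433.8432288646508 -0.09598242553293655
{'t': np.float64(0.1), 'q': array([ 1.031,  0.053,  1.614, -0.   ,  1.476, -0.119]), 'dq': array([ 0.001, -0.002, -0.004,  0.001, -0.001,  0.001]), 'effort': array([ 0.0000e+00, -3.9490e+01, -3.7136e+01, -0.0000e+00,  4.0000e-03,
       -0.0000e+00]), 'tool_pos': array([0.255, 0.57 , 0.23 ]), 'tool_rot': array([-6.560e-01, -3.072e+00,  3.000e-03]), 'contact_force': array([0.061, 0.124, 0.051]), 'wrist_torque': array([-0.008,  0.012, -0.022]), 'grip_force': np.float64(0.0), 'opening': np.float64(0.086)} 0.0187
```

View pics/top_0.png

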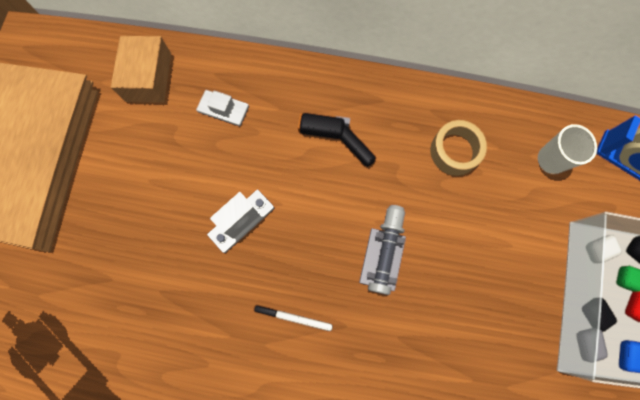

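View pics/scene_0.png

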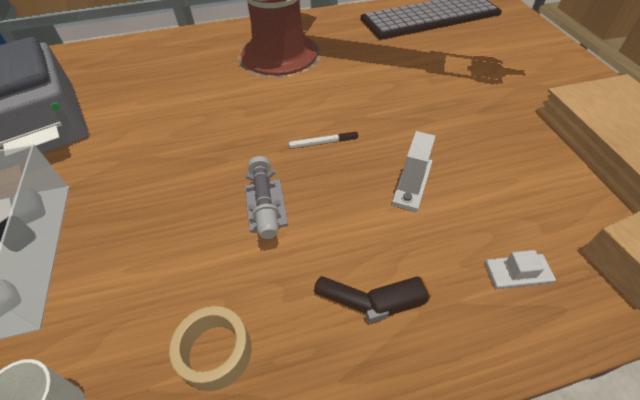

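The top view shows the gauge at about (385,252), with its go end up at (396,215). The bracket is at (240,220), the scanner at (335,138) and the marker at (293,318). The scene view shows the gauge at (263,200) with its go end at (267,230), and the bracket at (415,172). Next I'll measure from both depth clouds.

```bash
cat > m.py <<'E'
from h import *
def meas(tag,boxes):
  for n in('scene','top'):
    im=load(n,tag); W=world(im); ok=im['depth']>0
    for name,(u0,u1,v0,v1),lo,hi in boxes[n]:
        m=np.zeros(ok.shape,bool); m[v0:v1,u0:u1]=1; m&=ok&(W[...,2]>lo)&(W[...,2]<hi)
        P=W[m]; 
        if len(P)<5: print(n,name,len(P)); continue
        r=cv2.minAreaRect((P[:,:2]*1000).astype(np.float32))
        print(n,name,len(P),'c',P.mean(0).round(4),'rect mm',np.round(r[0],1),np.round(r[1],1),round(r[2],1),'z pct',np.percentile(P[:,2],[2,50,98]).round(4))
E
python3 - <<'E'
from m import *
meas('0',{'scene':[('gauge',(235,300,145,245),.045,.1),('brtop',(385,445,120,220),.095,.115),('brfoot',(385,445,120,220),.008,.02),('table',(300,380,160,260),-.02,.02),('scan',(305,440,270,330),.008,.1),('mark',(280,365,125,155),.006,.05),('cradle base',(235,300,145,245),.006,.014)],
'top':[('gauge',(350,420,195,305),.045,.1),('brtop',(195,285,180,260),.095,.115),('brfoot',(195,285,180,260),.008,.02),('table',(280,350,180,290),-.02,.02),('scan',(290,385,105,170),.008,.1),('mark',(245,340,300,335),.006,.05),('cradle base',(350,420,195,305),.006,.014)]})
E
python3 - <<'E'
import cv2,numpy as np
a=cv2.imread('pics/top_0.png');b=cv2.imread('pics/scene_0.png')
f=lambda im,x,y,w,h:cv2.resize(im[y:y+h,x:x+w],(400,560),interpolation=cv2.INTER_CUBIC)
cv2.imwrite('pics/c1.png',np.hstack([f(a,350,195,80,112),f(b,385,120,70,98)]))
E
```

```text
scene gauge 1658 c [ 0.5507 -0.1276  0.0603] rect mm [ 542.5 -127.5] [ 56.1 167.5] 87.2 z pct [0.0464 0.0615 0.0713]
scene brtop 637 c [0.5542 0.1598 0.1033] rect mm [550.3 162.5] [36.2 72.3] 53.4 z pct [0.0963 0.1037 0.1054]
scene brfoot 583 c [0.5793 0.1453 0.0138] rect mm [550.5 162.3] [ 49.9 136. ] 53.5 z pct [0.0094 0.0138 0.0191]
scene table 7974 c [ 5.684e-01  7.400e-03 -1.000e-04] rect mm [560.3  10.6] [166.1 239.8] 73.9 z pct [-0.0022 -0.0001  0.0019]
scene scan 2974 c [0.7668 0.0068 0.0284] rect mm [7.65e+02 1.00e-01] [179.5  69. ] 72.3 z pct [0.0105 0.0282 0.0372]
scene mark 403 c [0.3877 0.0249 0.0113] rect mm [385.7  24.2] [150.8  15.9] 86.2 z pct [0.0063 0.0119 0.0148]
scene cradle base 774 c [ 0.522  -0.1221  0.0099] rect mm [ 478.8 -110. ] [ 93.3 225.3] 71.4 z pct [0.0075 0.01   0.012 ]
top gauge 1645 c [ 0.5398 -0.1245  0.0611] rect mm [ 541.8 -125.5] [ 56.6 164.8] 85.7 z pct [0.0474 0.0617 0.0718]
top brtop 823 c [0.549  0.1635 0.1042] rect mm [549.2 164.8] [37.2 70.6] 53.9 z pct [0.0985 0.1045 0.1071]
top brfoot 804 c [0.5469 0.1582 0.0144] rect mm [549.3 163.9] [ 50.5 133.5] 53.8 z pct [0.0099 0.0144 0.0184]
top table 7667 c [5.506e-01 1.530e-02 4.000e-04] rect mm [552.5  16. ] [219.8 141.1] 10.4 z pct [-0.0027  0.0004  0.0034]
top scan 1609 c [0.7558 0.0095 0.0289] rect mm [761.5   2.2] [177.4  67.1] 72.2 z pct [0.0107 0.0286 0.0385]
top mark 587 c [0.3847 0.0276 0.013 ] rect mm [384.2  27. ] [154.   14.4] 86.2 z pct [0.0087 0.0131 0.0163]
top cradle base 989 c [ 0.5257 -0.119   0.0102] rect mm [ 525.5 -124.9] [ 70.8 110.8] 86.7 z pct [0.0071 0.0103 0.0131]
```

View pics/c1.png

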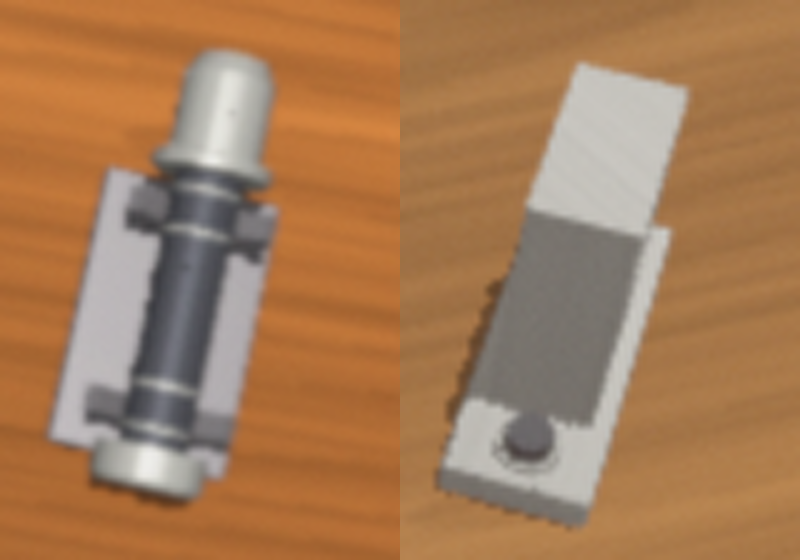

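The crop shows the gauge's dark handle between the two supports, with the go plug on the far (+x) side; the right half shows the bracket and its foot bolt. Both views agree to within about 2 mm. Next I'll fit the cylinder axis and work out the approach.

```bash
cat > p.py <<'E'
from h import *
def axisfit(tag,boxes,c0,ang0,L,r,zlo,zhi,off=(0,0)):
    from scipy.optimize import least_squares
    for n in('scene','top'):
        im=load(n,tag); W=world(im); u0,u1,v0,v1=boxes[n]; P=W[v0:v1,u0:u1].reshape(-1,3)
        d0=np.array([np.cos(ang0),np.sin(ang0)]); s=(P[:,:2]-c0)@d0; t=(P[:,:2]-c0)@[-d0[1],d0[0]]
        P=P[(s>L[0])&(s<L[1])&(P[:,2]>zlo)&(P[:,2]<zhi)&(abs(t)<r+.006)]
        def f(p):
            a=ang0+p[2]; d=np.array([np.cos(a)*np.cos(p[3]),np.sin(a)*np.cos(p[3]),np.sin(p[3])])
            q=P-np.array([c0[0]-np.sin(ang0)*p[0],c0[1]+np.cos(ang0)*p[0],p[1]])
            return np.linalg.norm(np.cross(q,d),axis=1)-r
        R=least_squares(f,[0,(zlo+zhi)/2-.008,0,0],loss='soft_l1',f_scale=.001)
        print(n,len(P),'lateral mm %.2f z mm %.2f yaw deg %.2f pitch deg %.2f'%(R.x[0]*1e3,R.x[1]*1e3,np.degrees(ang0+R.x[2]),np.degrees(R.x[3])),'rms %.2f mm'%(1e3*np.sqrt(np.mean(R.fun**2))))
def plan(pos,az=None,n=None):
    "rows from the commanded/measured pose to TCP pos with tool down, tool x azimuth az (mod 180)"
    o=ctrl.get_obs(); R0=Ro.from_rotvec(o['tool_rot']); p0=o['tool_pos']
    x=R0.as_matrix()[:,0]; a=np.arctan2(x[1],x[0])
    if az is None: az=a
    else: az=a+(az-a+np.pi/2)%np.pi-np.pi/2
    R1=Ro.from_matrix(np.array([[np.cos(az),np.sin(az),0],[np.sin(az),-np.cos(az),0],[0,0,-1]]).T.T)
    w=np.degrees((R0.inv()*R1).as_rotvec())/8; 
    print('t',o['t'],'now',p0.round(4),'tool x az %.2f deg -> %.2f'%(np.degrees(a),np.degrees(az)),'tool z',R0.as_matrix()[:,2].round(4))
    print('turn first (units)',w.round(3)); d=np.asarray(pos)-p0
    print('then shift units in turned tool axes',(R1.inv().apply(d)/.04).round(3),'| in present axes',(R0.inv().apply(d)/.04).round(3))
E
python3 - <<'E'
from p import *
b={'scene':(235,300,145,245),'top':(350,420,195,305)}; c=np.array([.5258,-.1252]); a=np.radians(-3.5)
axisfit('0',b,c,a,(-.03,.03),.013,.05,.07); axisfit('0',b,c,a,(.06,.088),.0175,.05,.075)
# extents along the axis for collar
d=np.array([np.cos(a),np.sin(a)])
for n in b:
    W=world(load(n,'0')); u0,u1,v0,v1=b[n]; P=W[v0:v1,u0:u1].reshape(-1,3); P=P[P[:,2]>.0685]; s=(P[:,:2]-c)@d; print(n,'collar s',np.percentile(s[(s>.03)],[3,50,97]).round(4), 'nogo s',np.percentile(s[s<0],[3,50,97]).round(4) if (s<0).any() else '')
plan([c[0],c[1],.13],a)
E
```

```text
scene 363 lateral mm -1.44 z mm 50.04 yaw deg -3.76 pitch deg -0.08 rms 0.72 mm
top 461 lateral mm 0.13 z mm 50.29 yaw deg -2.74 pitch deg 0.63 rms 1.11 mm
scene 286 lateral mm -1.79 z mm 49.88 yaw deg -2.89 pitch deg 0.09 rms 0.85 mm
top 275 lateral mm 0.80 z mm 48.03 yaw deg -3.66 pitch deg 1.79 rms 1.13 mm
scene collar s [0.0537 0.059  0.4579] nogo s [-0.0644 -0.0562 -0.0504]
top collar s [0.0523 0.057  0.0877] nogo s [-0.0918 -0.061  -0.0527]
t 0.1 now [0.255  0.57   0.2302] tool x az 155.89 deg -> 176.50 tool z [-9.0e-04 -1.5e-03 -1.0e+00]
turn first (units) [-0.012 -0.004 -2.576]
then shift units in turned tool axes [ -7.817 -16.934   2.505] | in present axes [-13.279 -13.094   2.526]
```

Emit:
{"method": "drive_tool", "body": {
  "steps": [
    {"translation": [0, 0, 0], "angular": [0, 0, -0.86], "gripper": 1},
    {"translation": [0, 0, 0], "angular": [0, 0, -0.86], "gripper": 1},
    {"translation": [0, 0, 0], "angular": [0, 0, -0.86], "gripper": 1},
    {"translation": [-0.39, -0.85, 0], "angular": [0, 0, 0], "gripper": 1},
    {"translation": [-0.39, -0.85, 0], "angular": [0, 0, 0], "gripper": 1},
    {"translation": [-0.39, -0.85, 0], "angular": [0, 0, 0], "gripper": 1},
    {"translation": [-0.39, -0.85, 0], "angular": [0, 0, 0], "gripper": 1},
    {"translation": [-0.39, -0.85, 0], "angular": [0, 0, 0], "gripper": 1}
  ],
  "force": 60
}}

```text
t: 1.1
tool_pos: [0.3229, 0.3947, 0.2307]
tool_rot: [-0.095, -3.14, 0.001]
contact_force: [-0.4, 0.5, 0.1]
opening: 0.0851
grip_force: 0.0
```

Emit:
{"method": "drive_tool", "body": {
  "steps": [
    {"translation": [-0.39, -0.85, 0], "angular": [0, 0, 0], "gripper": 1},
    {"translation": [-0.39, -0.85, 0], "angular": [0, 0, 0], "gripper": 1},
    {"translation": [-0.39, -0.85, 0], "angular": [0, 0, 0], "gripper": 1},
    {"translation": [-0.39, -0.85, 0], "angular": [0, 0, 0], "gripper": 1},
    {"translation": [-0.39, -0.85, 0], "angular": [0, 0, 0], "gripper": 1},
    {"translation": [-0.39, -0.85, 0], "angular": [0, 0, 0], "gripper": 1},
    {"translation": [-0.39, -0.85, 0], "angular": [0, 0, 0], "gripper": 1},
    {"translation": [-0.39, -0.85, 0], "angular": [0, 0, 0], "gripper": 1}
  ]
}}

```text
t: 2.1
tool_pos: [0.431, 0.1158, 0.2309]
tool_rot: [-0.095, -3.14, -0.0]
contact_force: [0.1, 0.5, -0.4]
opening: 0.085
grip_force: 0.0
```

Emit:
{"method": "drive_tool", "body": {
  "steps": [
    {"translation": [-0.39, -0.85, 0], "angular": [0, 0, 0], "gripper": 1},
    {"translation": [-0.39, -0.85, 0], "angular": [0, 0, 0], "gripper": 1},
    {"translation": [-0.39, -0.85, 0], "angular": [0, 0, 0], "gripper": 1},
    {"translation": [-0.39, -0.85, 0], "angular": [0, 0, 0], "gripper": 1},
    {"translation": [-0.39, -0.85, 0], "angular": [0, 0, 0], "gripper": 1},
    {"translation": [-0.39, -0.85, 0], "angular": [0, 0, 0], "gripper": 1},
    {"translation": [0, 0, 0], "angular": [0, 0, 0], "gripper": 1}
  ]
}}

```text
t: 2.98
tool_pos: [0.5121, -0.094, 0.2306]
tool_rot: [-0.1, -3.139, -0.0]
contact_force: [0.2, 1.0, -0.2]
opening: 0.0859
grip_force: 0.0
```

```bash
python3 -c "
from p import *
plan([.5268,-.1257,.0313],np.radians(-3.4))"
```

```text
t 2.975 now [ 0.5121 -0.094   0.2306] tool x az 176.35 deg -> 176.60 tool z [-1.3e-03  2.0e-04 -1.0e+00]
turn first (units) [ 0.001 -0.009 -0.031]
then shift units in turned tool axes [-0.413 -0.768  4.983] | in present axes [-0.423 -0.767  4.983]
```

Emit:
{"method": "drive_tool", "body": {
  "steps": [
    {"translation": [-0.41, -0.77, 0], "angular": [0, 0, -0.03], "gripper": 1},
    {"translation": [0, 0, 0.8], "angular": [0, 0, 0], "gripper": 1},
    {"translation": [0, 0, 0.8], "angular": [0, 0, 0], "gripper": 1},
    {"translation": [0, 0, 0.8], "angular": [0, 0, 0], "gripper": 1},
    {"translation": [0, 0, 0.8], "angular": [0, 0, 0], "gripper": 1},
    {"translation": [0, 0, 0.6], "angular": [0, 0, 0], "gripper": 1},
    {"translation": [0, 0, 0.6], "angular": [0, 0, 0], "gripper": 1},
    {"translation": [0, 0, 0.58], "angular": [0, 0, 0], "gripper": 1}
  ]
}}

```text
t: 3.98
tool_pos: [0.526, -0.1229, 0.0311]
tool_rot: [-0.087, -3.14, -0.001]
contact_force: [-1.0, -0.2, -0.2]
opening: 0.0855
grip_force: 0.0
```

Emit:
{"method": "drive_tool", "body": {
  "steps": [
    {"translation": [0, 0, 0], "angular": [0, 0, 0], "gripper": 0.5},
    {"translation": [0, 0, 0], "angular": [0, 0, 0], "gripper": 0.4}
  ]
}}

```text
t: 4.22
tool_pos: [0.5269, -0.1237, 0.0329]
tool_rot: [0.088, 3.14, -0.0]
contact_force: [-1.0, -0.9, 1.3]
opening: 0.0517
grip_force: 0.0
```

```bash
python3 -c "
from p import *
plan([.5268,-.1257,.0313],np.radians(-3.4)); print(ctrl.get_obs()['opening'],ctrl.get_obs()['contact_force'])
import cv2
a=grab('top','1')['color'];b=grab('scene','1')['color']
f=lambda im,x,y,w,h:cv2.resize(im[y:y+h,x:x+w,::-1],(400,400))
cv2.imwrite('pics/c2.png',np.hstack([f(a,320,180,140,140),f(b,205,130,120,120)]))"
```

```text
t 4.225 now [ 0.5269 -0.1237  0.0329] tool x az 176.80 deg -> 176.60 tool z [ 8.e-04 -2.e-04 -1.e+00]
turn first (units) [-0.001  0.006  0.025]
then shift units in turned tool axes [ 0.   -0.05  0.04] | in present axes [ 0.001 -0.05   0.04 ]
0.05166015988735562 [-0.95211876 -0.87863861  1.29487689]
```

View pics/c2.png

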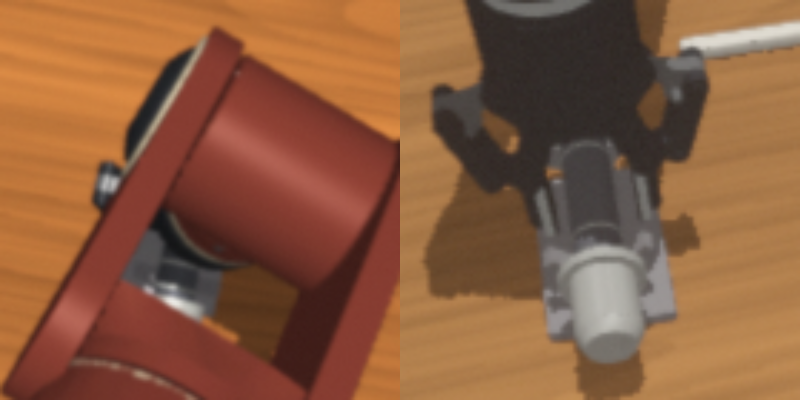

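The scene crop shows the fingers straddling the dark handle evenly between the supports, so I can close.

Emit:
{"method": "drive_tool", "body": {
  "steps": [
    {"translation": [0, -0.03, 0.02], "angular": [0, 0, 0], "gripper": 0.3},
    {"translation": [0, 0, 0], "angular": [0, 0, 0], "gripper": 0},
    {"translation": [0, 0, 0], "angular": [0, 0, 0], "gripper": 0},
    {"translation": [0, 0, 0], "angular": [0, 0, 0], "gripper": 0},
    {"translation": [0, 0, 0], "angular": [0, 0, 0], "gripper": 0}
  ],
  "force": 70
}}

```text
t: 4.95
tool_pos: [0.5276, -0.1256, 0.0334]
tool_rot: [0.089, 3.138, -0.001]
contact_force: [-2.8, 0.7, 6.5]
opening: 0.0238
grip_force: 68.2
```

```bash
python3 -c "
from p import *
for i in range(3):
  o=ctrl.get_obs(); print(o['t'],o['tool_pos'].round(4),o['contact_force'].round(1),o['wrist_torque'].round(2),o['opening'].round(4),o['grip_force'].round(1))"
```

```text
Traceback (most recent call last):
AttributeError: 'float' object has no attribute 'round'
```

Emit:
{"method": "drive_tool", "body": {
  "steps": [
    {"translation": [0, 0, -0.3], "angular": [0, 0, 0], "gripper": 0},
    {"translation": [0, 0, -0.5], "angular": [0, 0, 0], "gripper": 0},
    {"translation": [0, 0, -0.7], "angular": [0, 0, 0], "gripper": 0},
    {"translation": [0, 0, -0.7], "angular": [0, 0, 0], "gripper": 0},
    {"translation": [0, 0, -0.5], "angular": [0, 0, 0], "gripper": 0},
    {"translation": [0, 0, 0], "angular": [0, 0, 0], "gripper": 0}
  ]
}}

```text
t: 5.7
tool_pos: [0.5275, -0.1256, 0.1412]
tool_rot: [0.089, 3.137, -0.002]
contact_force: [-0.9, 0.1, -3.3]
opening: 0.0242
grip_force: 68.9
```

```bash
python3 - <<'E'
from p import *
o=ctrl.get_obs(); print({k:np.round(o[k],3) for k in('tool_pos','contact_force','wrist_torque','opening','grip_force')})
c=np.array([.550,.1635]); a=np.radians(53.7); d=np.array([np.cos(a),np.sin(a)])
p=c-d*(.018+.098+.035); print('pre',p,'home',c-d*(.076))
plan([*p,.12],a)
E
```

```text
{'tool_pos': array([ 0.527, -0.126,  0.141]), 'contact_force': array([-0.936,  0.132, -3.303]), 'wrist_torque': array([-0.029,  0.022, -0.002]), 'opening': np.float64(0.024), 'grip_force': np.float64(68.863)}
pre [0.46060601 0.04180483] home [0.505007   0.10224945]
t 5.7 now [ 0.5275 -0.1256  0.1412] tool x az 176.77 deg -> 233.70 tool z [ 0.0033 -0.0012 -1.    ]
turn first (units) [-0.019  0.019 -7.117]
then shift units in turned tool axes [-2.383  3.825  0.529] | in present axes [1.907 4.085 0.518]
```

Emit:
{"method": "drive_tool", "body": {
  "steps": [
    {"translation": [0, 0, 0], "angular": [0, 0, -0.89], "gripper": 0},
    {"translation": [0, 0, 0], "angular": [0, 0, -0.89], "gripper": 0},
    {"translation": [0, 0, 0], "angular": [0, 0, -0.89], "gripper": 0},
    {"translation": [0, 0, 0], "angular": [0, 0, -0.89], "gripper": 0},
    {"translation": [0, 0, 0], "angular": [0, 0, -0.89], "gripper": 0},
    {"translation": [0, 0, 0], "angular": [0, 0, -0.89], "gripper": 0},
    {"translation": [0, 0, 0], "angular": [0, 0, -0.89], "gripper": 0},
    {"translation": [0, 0, 0], "angular": [0, 0, -0.89], "gripper": 0}
  ]
}}

```text
t: 6.7
tool_pos: [0.5253, -0.1248, 0.1371]
tool_rot: [1.424, -2.798, -0.004]
contact_force: [0.4, -0.3, -4.3]
opening: 0.0239
grip_force: 68.9
```

Emit:
{"method": "drive_tool", "body": {
  "steps": [
    {"translation": [-0.4, 0.64, 0], "angular": [0, 0, 0], "gripper": 0},
    {"translation": [-0.4, 0.64, 0], "angular": [0, 0, 0], "gripper": 0},
    {"translation": [-0.4, 0.64, 0], "angular": [0, 0, 0], "gripper": 0},
    {"translation": [-0.4, 0.64, 0], "angular": [0, 0, 0], "gripper": 0},
    {"translation": [-0.4, 0.64, 0], "angular": [0, 0, 0], "gripper": 0},
    {"translation": [-0.4, 0.64, 0], "angular": [0, 0, 0], "gripper": 0},
    {"translation": [0, 0, 0.25], "angular": [0, 0, 0], "gripper": 0},
    {"translation": [0, 0, 0.25], "angular": [0, 0, 0], "gripper": 0}
  ]
}}

```text
t: 7.7
tool_pos: [0.4588, 0.0428, 0.1176]
tool_rot: [1.419, -2.801, -0.001]
contact_force: [0.7, -0.4, -5.3]
opening: 0.0238
grip_force: 69.5
```

Emit:
{"method": "drive_tool", "body": {
  "steps": [
    {"translation": [0, 0, 0], "angular": [0, 0, 0], "gripper": 0},
    {"translation": [0, 0, 0], "angular": [0, 0, 0], "gripper": 0}
  ]
}}

```text
t: 7.95
tool_pos: [0.4596, 0.0425, 0.1191]
tool_rot: [1.418, -2.803, -0.0]
contact_force: [0.0, -0.4, -4.1]
opening: 0.0241
grip_force: 69.4
```

```bash
python3 - <<'E'
from p import *
c=np.array([.550,.1635]); a=np.radians(53.7); d=np.array([np.cos(a),np.sin(a)])
p=c-d*(.018+.098+.035)
plan([*p,.0534],a)
a_=grab('top','2')['color'];b=grab('scene','2')['color']
f=lambda im,x,y,w,h:cv2.resize(im[y:y+h,x:x+w,::-1],(400,400),interpolation=cv2.INTER_CUBIC)
cv2.imwrite('pics/c3.png',np.hstack([f(a_,200,160,160,160),f(b,290,80,170,170)]))
E
```

```text
t 7.95 now [0.4596 0.0425 0.1191] tool x az -126.33 deg -> -126.30 tool z [-5.e-04 -0.e+00 -1.e+00]
turn first (units) [ 0.003 -0.002 -0.004]
then shift units in turned tool axes [-0.002 -0.031  1.642] | in present axes [-0.002 -0.031  1.642]
```

View pics/c3.png

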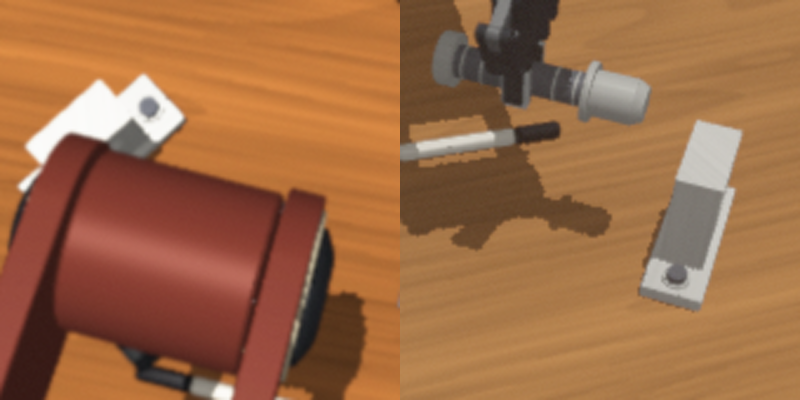

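The scene crop shows the gauge held level, with the go plug pointing at the bracket. I'll fit the plug in the scene camera, where the bracket centre read (0.5504, 0.1624), so the camera bias cancels.

```bash
cat > rel.py <<'E'
from p import *
def rel(tag,box,L,zax,a=np.radians(53.6),cb=np.array([.5504,.1624]),r=.0175):
    "gauge axis fit in scene cloud; lateral relative to the bore line (left +)"
    import p; 
    from scipy.optimize import least_squares
    d=np.array([np.cos(a),np.sin(a)]); nrm=np.array([-d[1],d[0]])
    im=load('scene',tag); W=world(im); u0,u1,v0,v1=box; P=W[v0:v1,u0:u1].reshape(-1,3); o=ctrl.get_obs(); g=o['tool_pos'][:2]
    s=(P[:,:2]-g)@d; t=(P[:,:2]-g)@nrm; k=(s>L[0])&(s<L[1])&(abs(t)<.03)&(abs(P[:,2]-zax)<.025); Q=np.c_[s,t,P[:,2]][k]
    f=lambda x:np.hypot(Q[:,1]-x[0]-x[2]*(Q[:,0]-np.mean(L)),Q[:,2]-x[1]-x[3]*(Q[:,0]-np.mean(L)))-r
    R=least_squares(f,[0,zax,0,0],loss='soft_l1',f_scale=.001)
    print(len(Q),'t rel tool %.2f mm, z %.2f, yaw err %.2f deg, pitch %.2f deg, rms %.2f'%(R.x[0]*1e3,R.x[1]*1e3,*np.degrees(R.x[2:]),1e3*np.std(R.fun)))
    print('tool t rel bore (scene bracket) %.2f mm'%(((g-cb)@nrm)*1e3),'-> gauge off bore %.2f'%(((g-cb)@nrm+R.x[0])*1e3),'s of tool from bracket centre %.1f'%(((g-cb)@d)*1e3), 's range',np.percentile(((P[:,:2]-g)@d)[(abs(t)<.03)&(abs(P[:,2]-zax)<.025)],[1,99]).round(4))
E
python3 - <<'E'
from rel import *
b=(290,405,80,140)
rel('2',b,(.062,.088),.1357); rel('2',b,(.022,.048),.1357,r=.013); 
E
```

```text
303 t rel tool -0.10 mm, z 135.49, yaw err 0.65 deg, pitch 0.04 deg, rms 0.96
tool t rel bore (scene bracket) 1.76 mm -> gauge off bore 1.66 s of tool from bracket centre -150.1 s range [-0.0658  0.0963]
216 t rel tool -0.42 mm, z 135.54, yaw err 0.57 deg, pitch -0.47 deg, rms 1.08
tool t rel bore (scene bracket) 1.76 mm -> gauge off bore 1.34 s of tool from bracket centre -150.1 s range [-0.0658  0.0963]
```

Emit:
{"method": "drive_tool", "body": {
  "steps": [
    {"translation": [0, -0.03, 0.4], "angular": [0, 0, 0], "gripper": 0},
    {"translation": [0, 0, 0.5], "angular": [0, 0, 0], "gripper": 0},
    {"translation": [0, 0, 0.5], "angular": [0, 0, 0], "gripper": 0},
    {"translation": [0, 0, 0.24], "angular": [0, 0, 0], "gripper": 0},
    {"translation": [-0.25, 0, 0], "angular": [0, 0, 0], "gripper": 0},
    {"translation": [-0.25, 0, 0], "angular": [0, 0, 0], "gripper": 0},
    {"translation": [0, 0, 0], "angular": [0, 0, 0], "gripper": 0},
    {"translation": [0, 0, 0], "angular": [0, 0, 0], "gripper": 0}
  ]
}}

```text
t: 9.05
tool_pos: [0.4727, 0.0586, 0.0543]
tool_rot: [-1.42, 2.802, -0.001]
contact_force: [-0.7, -0.3, -4.3]
opening: 0.0243
grip_force: 69.4
```

```bash
python3 - <<'E'
from rel import *
im=grab('scene','3'); b=(290,445,80,200)
o=ctrl.get_obs(); print(o['tool_pos'].round(4),np.degrees(o['tool_rot']).round(2))
rel('3',b,(.062,.088),.07); rel('3',b,(.022,.048),.07,r=.013)
W=world(im); P=W[100:225,370:460].reshape(-1,3); P=P[(P[:,2]>.095)&(P[:,2]<.112)]; print(len(P),cv2.minAreaRect((P[:,:2]*1000).astype(np.float32)))
cv2.imwrite('pics/c4.png',cv2.resize(im['color'][80:230,300:460,::-1],(640,600),interpolation=cv2.INTER_CUBIC))
E
```

```text
[0.4725 0.0585 0.0541] [-8.1350e+01  1.6054e+02 -3.0000e-02]
267 t rel tool -0.48 mm, z 70.23, yaw err -0.17 deg, pitch 0.83 deg, rms 0.90
tool t rel bore (scene bracket) 1.09 mm -> gauge off bore 0.60 s of tool from bracket centre -129.9 s range [-0.0657  0.0967]
190 t rel tool -0.68 mm, z 70.36, yaw err 0.89 deg, pitch 0.41 deg, rms 0.90
tool t rel bore (scene bracket) 1.09 mm -> gauge off bore 0.41 s of tool from bracket centre -129.9 s range [-0.0657  0.0967]
632 ((550.3457641601562, 162.4491424560547), (36.20464324951172, 73.71707153320312), 53.52811813354492)
```

View pics/c4.png

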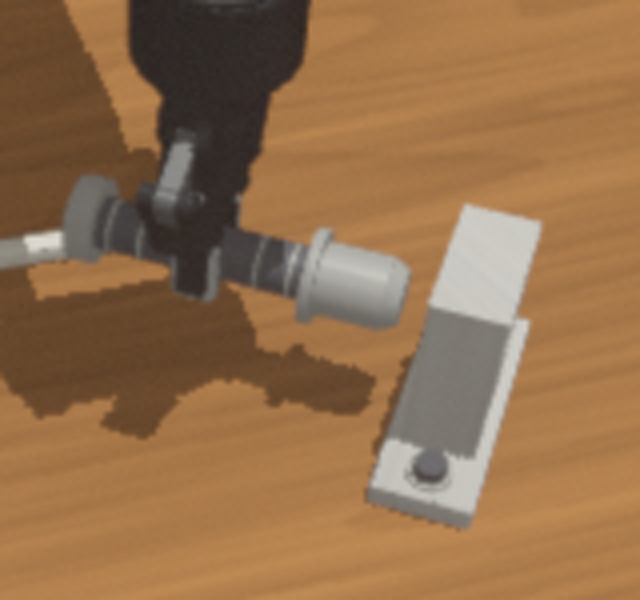

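The crop shows the plug level and in line with the block, with a gap of about 14 mm. I'll advance slowly and watch the force.

Emit:
{"method": "drive_tool", "body": {
  "steps": [
    {"translation": [-0.12, -0.012, 0], "angular": [0, 0, 0], "gripper": 0},
    {"translation": [-0.12, 0, 0], "angular": [0, 0, 0], "gripper": 0},
    {"translation": [-0.1, 0, 0], "angular": [0, 0, 0], "gripper": 0},
    {"translation": [-0.08, 0, 0], "angular": [0, 0, 0], "gripper": 0},
    {"translation": [-0.05, 0, 0], "angular": [0, 0, 0], "gripper": 0},
    {"translation": [0, 0, 0], "angular": [0, 0, 0], "gripper": 0}
  ]
}}

```text
t: 9.85
tool_pos: [0.4838, 0.0734, 0.0537]
tool_rot: [1.42, -2.802, -0.0]
contact_force: [0.0, 0.2, -4.0]
opening: 0.0238
grip_force: 69.4
```

Emit:
{"method": "drive_tool", "body": {
  "steps": [
    {"translation": [-0.05, 0, 0], "angular": [0, 0, 0], "gripper": 0},
    {"translation": [-0.05, 0, 0], "angular": [0, 0, 0], "gripper": 0},
    {"translation": [0, 0, 0], "angular": [0, 0, 0], "gripper": 0}
  ]
}}

```text
t: 10.22
tool_pos: [0.4862, 0.0766, 0.0537]
tool_rot: [-1.42, 2.802, -0.0]
contact_force: [0.6, -0.6, -3.8]
opening: 0.0238
grip_force: 69.4
```

Emit:
{"method": "drive_tool", "body": {
  "steps": [
    {"translation": [-0.05, 0, 0], "angular": [0, 0, 0], "gripper": 0},
    {"translation": [-0.05, 0, 0], "angular": [0, 0, 0], "gripper": 0},
    {"translation": [0, 0, 0], "angular": [0, 0, 0], "gripper": 0}
  ]
}}

```text
t: 10.6
tool_pos: [0.4886, 0.0799, 0.0537]
tool_rot: [1.42, -2.802, 0.0]
contact_force: [-0.1, 0.1, -4.3]
opening: 0.0241
grip_force: 69.4
```

It's in past the taper with no side force, so I'll continue.

Emit:
{"method": "drive_tool", "body": {
  "steps": [
    {"translation": [-0.1, 0, 0], "angular": [0, 0, 0], "gripper": 0},
    {"translation": [-0.1, 0, 0], "angular": [0, 0, 0], "gripper": 0},
    {"translation": [-0.1, 0, 0], "angular": [0, 0, 0], "gripper": 0},
    {"translation": [-0.1, 0, 0], "angular": [0, 0, 0], "gripper": 0},
    {"translation": [0, 0, 0], "angular": [0, 0, 0], "gripper": 0}
  ]
}}

```text
t: 11.22
tool_pos: [0.4982, 0.0929, 0.0538]
tool_rot: [-1.42, 2.802, -0.0]
contact_force: [-0.9, 0.4, -4.7]
opening: 0.0243
grip_force: 69.4
```

Emit:
{"method": "drive_tool", "body": {
  "steps": [
    {"translation": [-0.08, 0, 0], "angular": [0, 0, 0], "gripper": 0},
    {"translation": [-0.08, 0, 0], "angular": [0, 0, 0], "gripper": 0},
    {"translation": [-0.04, 0, 0], "angular": [0, 0, 0], "gripper": 0},
    {"translation": [0, 0, 0], "angular": [0, 0, 0], "gripper": 0}
  ]
}}

```text
t: 11.72
tool_pos: [0.5027, 0.0992, 0.0537]
tool_rot: [1.42, -2.802, 0.0]
contact_force: [-1.1, 0.8, -4.1]
opening: 0.024
grip_force: 69.4
```

Emit:
{"method": "drive_tool", "body": {
  "steps": [
    {"translation": [-0.03, 0, 0], "angular": [0, 0, 0], "gripper": 0},
    {"translation": [-0.03, 0, 0], "angular": [0, 0, 0], "gripper": 0},
    {"translation": [0, 0, 0], "angular": [0, 0, 0], "gripper": 0}
  ]
}}

```text
t: 12.1
tool_pos: [0.5042, 0.1011, 0.0537]
tool_rot: [-1.42, 2.802, -0.0]
contact_force: [-0.4, 0.0, -4.1]
opening: 0.0239
grip_force: 69.4
```

Emit:
{"method": "drive_tool", "body": {
  "steps": [
    {"translation": [-0.025, 0, 0], "angular": [0, 0, 0], "gripper": 0},
    {"translation": [0, 0, 0], "angular": [0, 0, 0], "gripper": 0}
  ]
}}

```text
t: 12.35
tool_pos: [0.5048, 0.1019, 0.0537]
tool_rot: [-1.42, 2.802, -0.0]
contact_force: [0.1, -0.3, -4.1]
opening: 0.0242
grip_force: 69.4
```

Emit:
{"method": "drive_tool", "body": {
  "steps": [
    {"translation": [-0.025, 0, 0], "angular": [0, 0, 0], "gripper": 0},
    {"translation": [0, 0, 0], "angular": [0, 0, 0], "gripper": 0}
  ]
}}

```text
t: 12.6
tool_pos: [0.5053, 0.1027, 0.0537]
tool_rot: [-1.42, 2.802, -0.0]
contact_force: [-0.9, -0.4, -4.8]
opening: 0.0241
grip_force: 69.4
```

Emit:
{"method": "drive_tool", "body": {
  "steps": [
    {"translation": [-0.025, 0, 0], "angular": [0, 0, 0], "gripper": 0},
    {"translation": [0, 0, 0], "angular": [0, 0, 0], "gripper": 0}
  ]
}}

```text
t: 12.85
tool_pos: [0.5054, 0.103, 0.0535]
tool_rot: [1.419, -2.801, 0.001]
contact_force: [-2.5, -3.7, -3.7]
opening: 0.0239
grip_force: 69.5
```

The collar met the face at the expected place with 4.5 N. I'll hold briefly, then draw it out.

Emit:
{"method": "drive_tool", "body": {
  "steps": [
    {"translation": [0, 0, 0], "angular": [0, 0, 0], "gripper": 0},
    {"translation": [0, 0, 0], "angular": [0, 0, 0], "gripper": 0},
    {"translation": [0.05, 0, 0], "angular": [0, 0, 0], "gripper": 0},
    {"translation": [0.15, 0, 0], "angular": [0, 0, 0], "gripper": 0},
    {"translation": [0.2, 0, 0], "angular": [0, 0, 0], "gripper": 0},
    {"translation": [0.2, 0, 0], "angular": [0, 0, 0], "gripper": 0},
    {"translation": [0.2, 0, 0], "angular": [0, 0, 0], "gripper": 0},
    {"translation": [0.2, 0, 0], "angular": [0, 0, 0], "gripper": 0}
  ]
}}

```text
t: 13.85
tool_pos: [0.4819, 0.0707, 0.0537]
tool_rot: [-1.419, 2.803, -0.0]
contact_force: [-0.6, 0.3, -4.8]
opening: 0.0241
grip_force: 69.4
```

Emit:
{"method": "drive_tool", "body": {
  "steps": [
    {"translation": [0.3, 0, 0], "angular": [0, 0, 0], "gripper": 0},
    {"translation": [0.2, 0, 0], "angular": [0, 0, 0], "gripper": 0},
    {"translation": [0, 0, 0], "angular": [0, 0, 0], "gripper": 0},
    {"translation": [0, 0, -0.5], "angular": [0, 0, 0], "gripper": 0},
    {"translation": [0, 0, -0.5], "angular": [0, 0, 0], "gripper": 0},
    {"translation": [0, 0, -0.5], "angular": [0, 0, 0], "gripper": 0},
    {"translation": [0, 0, -0.5], "angular": [0, 0, 0], "gripper": 0},
    {"translation": [0, 0, 0], "angular": [0, 0, 0], "gripper": 0}
  ]
}}

```text
t: 14.85
tool_pos: [0.472, 0.0552, 0.1357]
tool_rot: [-1.418, 2.799, -0.003]
contact_force: [0.4, 0.4, -3.3]
opening: 0.0238
grip_force: 69.5
```

Emit:
{"method": "drive_tool", "body": {
  "steps": [
    {"translation": [-0.4, 0, 0], "angular": [0, 0, 0], "gripper": 0},
    {"translation": [-0.6, 0, 0], "angular": [0, 0, 0], "gripper": 0},
    {"translation": [-0.6, 0, 0], "angular": [0, 0, 0], "gripper": 0},
    {"translation": [-0.6, 0, 0], "angular": [0, 0, 0], "gripper": 0},
    {"translation": [-0.6, 0, 0], "angular": [0, 0, 0], "gripper": 0},
    {"translation": [-0.6, 0, 0], "angular": [0, 0, 0], "gripper": 0},
    {"translation": [-0.6, 0, 0], "angular": [0, 0, 0], "gripper": 0},
    {"translation": [-0.6, 0, 0], "angular": [0, 0, 0], "gripper": 0}
  ]
}}

```text
t: 15.85
tool_pos: [0.5791, 0.205, 0.1315]
tool_rot: [1.419, -2.8, -0.002]
contact_force: [-0.4, -0.4, -3.8]
opening: 0.0237
grip_force: 69.5
```

Emit:
{"method": "drive_tool", "body": {
  "steps": [
    {"translation": [-0.6, 0, 0], "angular": [0, 0, 0], "gripper": 0},
    {"translation": [-0.4, 0, 0], "angular": [0, 0, 0], "gripper": 0},
    {"translation": [-0.3, 0, 0], "angular": [0, 0, 0], "gripper": 0},
    {"translation": [0, 0, 0], "angular": [0, 0, 0], "gripper": 0},
    {"translation": [0, 0, 0], "angular": [0, 0, 0], "gripper": 0}
  ]
}}

```text
t: 16.48
tool_pos: [0.6097, 0.245, 0.1335]
tool_rot: [1.419, -2.802, 0.0]
contact_force: [-0.8, -0.2, -4.3]
opening: 0.024
grip_force: 69.5
```

```bash
python3 - <<'E'
from p import *
a=np.radians(53.65); d=np.array([np.cos(a),np.sin(a)])
c=np.array([.5054,.1030])+.076*d; print('bracket est',c)
plan([*(c+d*.100),.0537],a)
E
```

```text
bracket est [0.55044644 0.16421126]
t 16.475 now [0.6097 0.245  0.1335] tool x az -126.29 deg -> -126.35 tool z [-6.e-04 -4.e-04 -1.e+00]
turn first (units) [ 0.002 -0.005  0.008]
then shift units in turned tool axes [ 0.004 -0.004  1.995] | in present axes [ 0.003 -0.004  1.995]
```

Spot on. I'll lower it and check alignment from the camera.

Emit:
{"method": "drive_tool", "body": {
  "steps": [
    {"translation": [0, 0, 0.5], "angular": [0, 0, 0], "gripper": 0},
    {"translation": [0, 0, 0.5], "angular": [0, 0, 0], "gripper": 0},
    {"translation": [0, 0, 0.5], "angular": [0, 0, 0], "gripper": 0},
    {"translation": [0, 0, 0.5], "angular": [0, 0, 0], "gripper": 0},
    {"translation": [0, 0, 0], "angular": [0, 0, 0], "gripper": 0},
    {"translation": [0, 0, 0], "angular": [0, 0, 0], "gripper": 0}
  ]
}}

```text
t: 17.23
tool_pos: [0.6104, 0.2455, 0.054]
tool_rot: [-1.419, 2.802, -0.0]
contact_force: [-0.3, -0.1, -3.9]
opening: 0.0238
grip_force: 69.5
```

```bash
python3 - <<'E'
from rel import *
im=grab('scene','5'); u,v=proj(im,[.61,.245,.07]); print(u,v)
u=int(u);v=int(v);b=(u-75,u+75,max(0,v-60),v+60)
o=ctrl.get_obs(); print(o['tool_pos'].round(4))
cb=np.array([.5504,.1625])
rel('5',b,(.062,.088),.07); rel('5',b,(.022,.048),.07,r=.013)
cv2.imwrite('pics/c5.png',cv2.resize(im['color'][b[2]:b[3],b[0]:b[1],::-1],None,fx=4,fy=4,interpolation=cv2.INTER_CUBIC))
E
```

```text
474.1870592760454 172.869672931068
[0.6109 0.2457 0.0548]
330 t rel tool -0.08 mm, z 69.81, yaw err 0.62 deg, pitch 0.64 deg, rms 0.96
tool t rel bore (scene bracket) 0.70 mm -> gauge off bore 0.62 s of tool from bracket centre 102.9 s range [-0.0678  0.0948]
235 t rel tool -0.39 mm, z 70.09, yaw err -0.65 deg, pitch 0.63 deg, rms 0.96
tool t rel bore (scene bracket) 0.70 mm -> gauge off bore 0.31 s of tool from bracket centre 102.9 s range [-0.0678  0.0948]
```

View pics/c5.png

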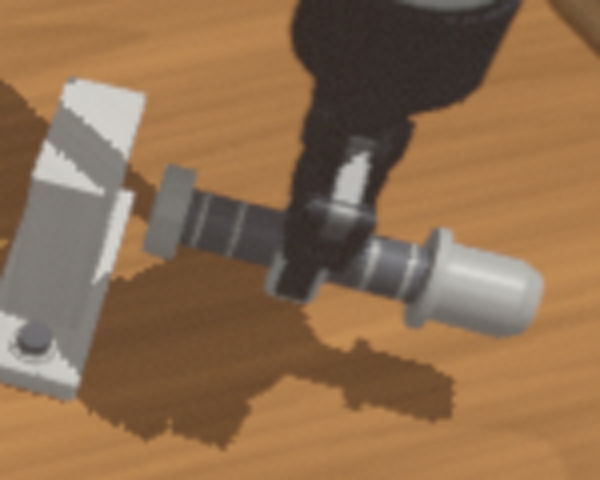

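The view shows the no-go end square to the far face, about 16 mm away and central to within 1 mm. I'll creep in.

Emit:
{"method": "drive_tool", "body": {
  "steps": [
    {"translation": [0.1, 0, 0], "angular": [0, 0, 0], "gripper": 0},
    {"translation": [0.1, 0, 0], "angular": [0, 0, 0], "gripper": 0},
    {"translation": [0.1, 0, 0], "angular": [0, 0, 0], "gripper": 0},
    {"translation": [0.04, 0, 0], "angular": [0, 0, 0], "gripper": 0},
    {"translation": [0, 0, 0], "angular": [0, 0, 0], "gripper": 0}
  ]
}}

```text
t: 17.9
tool_pos: [0.6019, 0.2343, 0.0537]
tool_rot: [-1.419, 2.803, 0.0]
contact_force: [-0.1, -0.3, -4.9]
opening: 0.0237
grip_force: 69.5
```

Emit:
{"method": "drive_tool", "body": {
  "steps": [
    {"translation": [0.025, 0, 0], "angular": [0, 0, 0], "gripper": 0},
    {"translation": [0.025, 0, 0], "angular": [0, 0, 0], "gripper": 0},
    {"translation": [0, 0, 0], "angular": [0, 0, 0], "gripper": 0}
  ]
}}

```text
t: 18.27
tool_pos: [0.6007, 0.2328, 0.0537]
tool_rot: [1.42, -2.802, 0.0]
contact_force: [0.1, 0.3, -4.3]
opening: 0.0239
grip_force: 69.5
```

Emit:
{"method": "drive_tool", "body": {
  "steps": [
    {"translation": [0.025, 0, 0], "angular": [0, 0, 0], "gripper": 0},
    {"translation": [0, 0, 0], "angular": [0, 0, 0], "gripper": 0}
  ]
}}

```text
t: 18.52
tool_pos: [0.6002, 0.232, 0.0537]
tool_rot: [-1.42, 2.802, 0.0]
contact_force: [0.6, 0.7, -4.0]
opening: 0.0237
grip_force: 69.5
```

Emit:
{"method": "drive_tool", "body": {
  "steps": [
    {"translation": [0.025, 0, 0], "angular": [0, 0, 0], "gripper": 0},
    {"translation": [0, 0, 0], "angular": [0, 0, 0], "gripper": 0}
  ]
}}

```text
t: 18.77
tool_pos: [0.6002, 0.2319, 0.0541]
tool_rot: [-1.418, 2.801, 0.001]
contact_force: [2.5, 3.7, -4.7]
opening: 0.0243
grip_force: 69.5
```

Emit:
{"method": "drive_tool", "body": {
  "steps": [
    {"translation": [0.02, 0, 0], "angular": [0, 0, 0], "gripper": 0},
    {"translation": [0, 0, 0], "angular": [0, 0, 0], "gripper": 0}
  ]
}}

```text
t: 19.02
tool_pos: [0.6002, 0.2319, 0.0543]
tool_rot: [-1.417, 2.799, 0.002]
contact_force: [4.4, 5.9, -6.9]
opening: 0.0239
grip_force: 69.4
```

Pressing with about 7 N, and it does not go in. I'll hold, back off and lift.

Emit:
{"method": "drive_tool", "body": {
  "steps": [
    {"translation": [0, 0, 0], "angular": [0, 0, 0], "gripper": 0},
    {"translation": [0, 0, 0], "angular": [0, 0, 0], "gripper": 0},
    {"translation": [-0.1, 0, 0], "angular": [0, 0, 0], "gripper": 0},
    {"translation": [-0.2, 0, 0], "angular": [0, 0, 0], "gripper": 0},
    {"translation": [-0.3, 0, 0], "angular": [0, 0, 0], "gripper": 0},
    {"translation": [0, 0, -0.6], "angular": [0, 0, 0], "gripper": 0},
    {"translation": [0, 0, -0.8], "angular": [0, 0, 0], "gripper": 0},
    {"translation": [0, 0, -0.8], "angular": [0, 0, 0], "gripper": 0}
  ]
}}

```text
t: 20.02
tool_pos: [0.6134, 0.2502, 0.1423]
tool_rot: [1.42, -2.802, 0.0]
contact_force: [0.6, 0.5, -3.7]
opening: 0.0238
grip_force: 69.4
```

Emit:
{"method": "drive_tool", "body": {
  "steps": [
    {"translation": [0, 0, -0.3], "angular": [0, 0, 0], "gripper": 0},
    {"translation": [0, 0, 0], "angular": [0, 0, 0.89], "gripper": 0},
    {"translation": [0, 0, 0], "angular": [0, 0, 0.89], "gripper": 0},
    {"translation": [0, 0, 0], "angular": [0, 0, 0.89], "gripper": 0},
    {"translation": [0, 0, 0], "angular": [0, 0, 0.89], "gripper": 0},
    {"translation": [0, 0, 0], "angular": [0, 0, 0.89], "gripper": 0},
    {"translation": [0, 0, 0], "angular": [0, 0, 0.89], "gripper": 0},
    {"translation": [0, 0, 0], "angular": [0, 0, 0.89], "gripper": 0}
  ]
}}

```text
t: 21.02
tool_pos: [0.6127, 0.2499, 0.1521]
tool_rot: [0.1, -3.138, 0.001]
contact_force: [0.9, 0.7, -4.2]
opening: 0.0241
grip_force: 69.6
```

Emit:
{"method": "drive_tool", "body": {
  "steps": [
    {"translation": [0, 0, 0], "angular": [0, 0, 0.89], "gripper": 0},
    {"translation": [0, 0, 0], "angular": [0, 0, 0], "gripper": 0}
  ]
}}

```text
t: 21.28
tool_pos: [0.6128, 0.2499, 0.1524]
tool_rot: [-0.086, -3.138, 0.001]
contact_force: [0.1, 0.4, -4.0]
opening: 0.0241
grip_force: 69.5
```

```bash
python3 - <<'E'
from p import *
plan([.5275,-.1256,.1],np.radians(-3.25))
E
```

```text
t 21.275 now [0.6128 0.2499 0.1524] tool x az 176.86 deg -> 176.75 tool z [-2.e-03 -6.e-04 -1.e+00]
turn first (units) [-0.005 -0.014  0.013]
then shift units in turned tool axes [ 1.597 -9.493  1.309] | in present axes [ 1.612 -9.489  1.319]
```

Emit:
{"method": "drive_tool", "body": {
  "steps": [
    {"translation": [0.14, -0.79, 0], "angular": [0, 0, 0], "gripper": 0},
    {"translation": [0.14, -0.79, 0], "angular": [0, 0, 0], "gripper": 0},
    {"translation": [0.14, -0.79, 0], "angular": [0, 0, 0], "gripper": 0},
    {"translation": [0.14, -0.79, 0], "angular": [0, 0, 0], "gripper": 0},
    {"translation": [0.13, -0.79, 0], "angular": [0, 0, 0], "gripper": 0},
    {"translation": [0.13, -0.79, 0], "angular": [0, 0, 0], "gripper": 0},
    {"translation": [0.13, -0.79, 0], "angular": [0, 0, 0], "gripper": 0},
    {"translation": [0.13, -0.79, 0], "angular": [0, 0, 0], "gripper": 0}
  ]
}}

```text
t: 22.28
tool_pos: [0.5554, -0.001, 0.1532]
tool_rot: [-0.085, -3.14, 0.0]
contact_force: [0.4, -0.5, -5.1]
opening: 0.0247
grip_force: 69.7
```

Emit:
{"method": "drive_tool", "body": {
  "steps": [
    {"translation": [0.13, -0.79, 0], "angular": [0, 0, 0], "gripper": 0},
    {"translation": [0.13, -0.79, 0], "angular": [0, 0, 0], "gripper": 0},
    {"translation": [0.13, -0.79, 0], "angular": [0, 0, 0], "gripper": 0},
    {"translation": [0.13, -0.8, 0], "angular": [0, 0, 0], "gripper": 0},
    {"translation": [0, 0, 0.6], "angular": [0, 0, 0], "gripper": 0},
    {"translation": [0, 0, 0.6], "angular": [0, 0, 0], "gripper": 0},
    {"translation": [0, 0, 0], "angular": [0, 0, 0], "gripper": 0},
    {"translation": [0, 0, 0], "angular": [0, 0, 0], "gripper": 0}
  ]
}}

```text
t: 23.28
tool_pos: [0.5285, -0.1256, 0.1064]
tool_rot: [0.087, 3.14, -0.001]
contact_force: [1.0, -0.2, -3.9]
opening: 0.0239
grip_force: 69.8
```

```bash
python3 - <<'E'
from p import *
plan([.5275,-.1256,.0345],np.radians(-3.25))
E
```

```text
t 23.275 now [ 0.5285 -0.1256  0.1064] tool x az 176.83 deg -> 176.75 tool z [ 9.e-04 -4.e-04 -1.e+00]
turn first (units) [-0.002  0.006  0.01 ]
then shift units in turned tool axes [ 0.025 -0.002  1.799] | in present axes [ 0.027 -0.002  1.799]
```

Lower to about 1 mm above rest, then creep down.

Emit:
{"method": "drive_tool", "body": {
  "steps": [
    {"translation": [0.025, 0, 0.4], "angular": [0, 0, 0], "gripper": 0},
    {"translation": [0, 0, 0.5], "angular": [0, 0, 0], "gripper": 0},
    {"translation": [0, 0, 0.5], "angular": [0, 0, 0], "gripper": 0},
    {"translation": [0, 0, 0.25], "angular": [0, 0, 0], "gripper": 0},
    {"translation": [0, 0, 0.1], "angular": [0, 0, 0], "gripper": 0},
    {"translation": [0, 0, 0.05], "angular": [0, 0, 0], "gripper": 0},
    {"translation": [0, 0, 0], "angular": [0, 0, 0], "gripper": 0}
  ]
}}

```text
t: 24.15
tool_pos: [0.5275, -0.1256, 0.0343]
tool_rot: [0.089, 3.139, -0.001]
contact_force: [-0.3, 1.2, -3.3]
opening: 0.0237
grip_force: 69.8
```

Emit:
{"method": "drive_tool", "body": {
  "steps": [
    {"translation": [0, 0, 0.025], "angular": [0, 0, 0], "gripper": 0},
    {"translation": [0, 0, 0], "angular": [0, 0, 0], "gripper": 0}
  ]
}}

```text
t: 24.4
tool_pos: [0.5277, -0.1256, 0.0336]
tool_rot: [0.088, 3.139, -0.001]
contact_force: [-0.1, 0.9, -1.6]
opening: 0.024
grip_force: 70.2
```

Touching (the weight is transferring). I'll release.

Emit:
{"method": "drive_tool", "body": {
  "steps": [
    {"translation": [0, 0, 0.015], "angular": [0, 0, 0], "gripper": 0},
    {"translation": [0, 0, 0], "angular": [0, 0, 0], "gripper": 0.4},
    {"translation": [0, 0, 0], "angular": [0, 0, 0], "gripper": 0.6},
    {"translation": [0, 0, 0], "angular": [0, 0, 0], "gripper": 0.9},
    {"translation": [0, 0, 0], "angular": [0, 0, 0], "gripper": 0.9},
    {"translation": [0, 0, 0], "angular": [0, 0, 0], "gripper": 0.9}
  ],
  "force": 30
}}

```text
t: 25.15
tool_pos: [0.527, -0.1255, 0.0321]
tool_rot: [-0.089, -3.14, -0.0]
contact_force: [-0.2, -0.4, -0.0]
opening: 0.077
grip_force: 0.0
```

Emit:
{"method": "drive_tool", "body": {
  "steps": [
    {"translation": [0, 0, -0.3], "angular": [0, 0, 0], "gripper": 0.9},
    {"translation": [0, 0, -0.5], "angular": [0, 0, 0], "gripper": 0.9},
    {"translation": [0, 0, -0.8], "angular": [0, 0, 0], "gripper": 0.9},
    {"translation": [0, 0, -0.8], "angular": [0, 0, 0], "gripper": 0.9},
    {"translation": [0, 0, -0.8], "angular": [0, 0, 0], "gripper": 0.9},
    {"translation": [0, 0, -0.8], "angular": [0, 0, 0], "gripper": 0.9},
    {"translation": [0, 0, 0], "angular": [0, 0, 0], "gripper": 0.9}
  ]
}}

```text
t: 26.02
tool_pos: [0.5291, -0.1262, 0.1966]
tool_rot: [0.088, 3.133, -0.004]
contact_force: [0.2, 0.2, -0.1]
opening: 0.0768
grip_force: 0.0
```

```bash
python3 - <<'E'
from p import *
im=grab('scene','6'); grab('top','6')
o=ctrl.get_obs(); print(o['tool_pos'].round(3),o['contact_force'].round(1),o['opening'])
b={'scene':(235,300,145,245),'top':(350,420,195,305)}; c=np.array([.5258,-.1252]); a=np.radians(-3.5); d=np.array([np.cos(a),np.sin(a)])
axisfit('6',{'scene':b['scene'],'top':b['scene']},c,a,(-.03,.03),.013,.05,.07)
for t in '06':
    W=world(load('scene',t)); P=W[145:245,235:300].reshape(-1,3); P=P[(P[:,2]>.0685)&(P[:,2]<.08)]; s=(P[:,:2]-c)@d; print('collar',np.percentile(s[(s>.03)&(s<.1)],[5,50]).round(4))
cv2.imwrite('pics/c6.png',cv2.resize(im['color'][90:350,190:450,::-1],(600,600)))
E
```

```text
[ 0.527 -0.125  0.192] [ 0.7 -1.  -0.4] 0.07715674356548903
scene 363 lateral mm -1.44 z mm 49.94 yaw deg -3.28 pitch deg 0.06 rms 0.71 mm
top 0 lateral mm 0.00 z mm 52.00 yaw deg -3.50 pitch deg 0.00 rms nan mm
collar [0.0537 0.0578]
collar [0.0539 0.0581]
  return _methods._mean(a, axis=axis, dtype=dtype,
  ret = ret.dtype.type(ret / rcount)
```

View pics/c6.png

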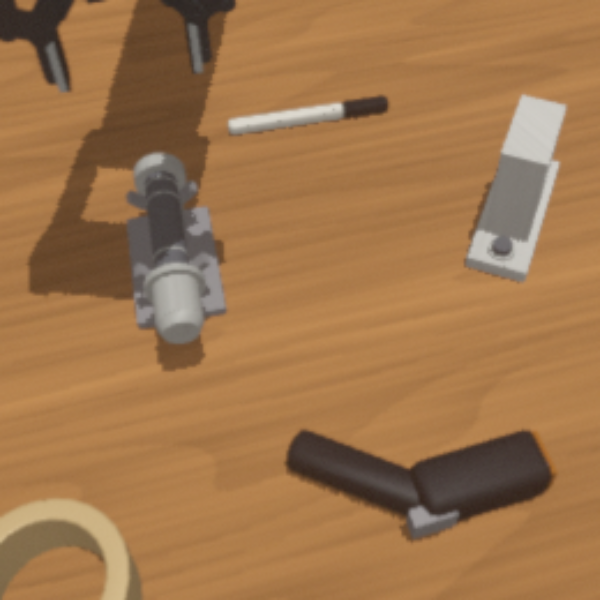

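The gauge is back in its cradle at its original pose to within 0.3 mm, the scanner and marker are untouched, and the gripper is clear.

```bash
python3 -c "
from station import ctrl
print(ctrl.finish_job())"
```

```text
the job is handed in; nothing more can be done
None
```

The job is handed in, with no verdict returned: the go end went fully home (collar contact at about 4.5 N) and was drawn out, the no-go end was pressed at about 7 N against the far mouth and did not enter, and the gauge is back in its cradle, released, with the scanner and marker untouched.

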